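Gauge the washed centrifuge sleeves and sort them

ROBOT

A 6-joint arm with a two-finger parallel gripper is mounted at the origin on the work surface. World frame = base frame: x ahead of the robot, y to its left, z up, the work surface at z = 0. Lengths are in m, angles in rad, forces in N, time in s.
With the tool pointing down it reaches from about 0.35 to 1 m from the base axis. Payload 7.1 kg.
Tool frame: the origin (TCP) lies midway between the tips of the shut fingers; the grasp point (between the pads) lies 19 mm behind it (env.grip_depth is the distance from the TCP to the grasp point, in m); z points along the fingers, y is the line along which they close (so a half turn about z gives the same grasp; the last joint's range is limited). The gripper opens to 85 mm and grips with 20 to 120 N. Pads are 22 mm wide; open, the fingers measure 114 mm over their backs; the gripper's body (76 mm by 85 mm) begins 54 mm behind the grasp point. The pads swing forward as they close: fully open they stand 13 mm farther back than shut.
Start: joints at [-1.184, 0.423, 1.63, -0, 1.089, -0.019], TCP at [0.247, -0.574, 0.231] pointing down, gripper open.
Joint ranges: [-3, 3], [-0.9, 2.11], [0.09, 2.58], [-1.31, 4.45], [0.11, 2.69], [-2.54, 2.54]. Speed limits (rad/s): [2.39, 2.39, 3.01, 3.14, 3.14, 3.14].

INTERFACE

Orientations are given as a 3x3 rotation matrix whose columns are the frame's x, y, z axes.
In Python, from workcell import env gives the robot as it stands.
- The arm moves only by the shell command python3 -m handwheel 'ROWS' [FORCE]. ROWS is JSON, a list of rows, each a list of 5 numbers: the shift along the world's x, y, z in units of 40 mm (1.0 is 40 mm), then the turn about the world's z in units of 5 degrees (1.0 is 5 degrees), then the opening, from 0 (shut) to 1 (fully open). A call has 1 to 8 rows; each row shifts and turns the commanded pose from where the row before left it; what a row does not reach is not made up. A row lasts 1/12 s, in which the tool goes at most 41.7 mm and 7.16 degrees, less where a joint would pass 70% of its speed; a pose out of reach is approached as far as the arm can. A call is refused whole if a number of a shift passes 1 or a number of a turn 1, either way. A call with a gripper value outside its range is refused whole. The fingers move at their own pace and stop on an object; FORCE is the grip in N (left out, the last holds). Time passes only in rows, so rows that do not move let the fingers close. It gives the time, the measured TCP pose, the force, the opening and the grip force at its end, in the units of the state.
- env.sense(): the state, without advancing time (a new reading comes with each control period).
- env.capture(name): name is "scene" or "top" or "wrist"; returns (picture, depth): 384x512x3 uint8, blue, green, red; 384x512 float32, m along the optical axis (not along the pixel's ray), 0 where there is no reading.
- env.camera_info(name): a dict with "intrinsics" (3x3 intrinsics, pixels), "cam_to_world" (4x4, takes a point from camera to world coordinates); the wrist camera has in their place "hand_eye" (4x4, takes a point from camera to tool coordinates, whose origin is the TCP and whose axes are the flange's). Camera axes: x right, y up, looking along -z (the intrinsics and any distortion apply to the point x, -y, -z); pixel columns grow to the right and rows downward; lengths in m; the calibration is good to about 2 mm. The wrist camera is an equidistant fisheye: a pixel r from the principal point sees the ray r / f radians off the axis. A picture is of the moment at which its call begins: read the wrist's pose just before it. camera_info takes no time and is no camera call.
- env.hand_in(): hands the job in; it is judged then, once.
The state is a dict: "time": time; "joint_positions": joint angles; "joint_vel": joint speeds; "effort": joint torques, N m; "tcp_pos": TCP position; "tool_rot": TCP orientation; "contact_force": force on the tool from outside, world axes, zero at the start; "moment": the same for the moment, N m; "width": opening from 0.0 (shut) to 1.0 (fully open); "gripper_force": force on a finger pad.
Only numpy, scipy, OpenCV 4.12 (cv2) and the standard library are available. Lean on these libraries where they do the work, as an engineer would, in place of code of your own. Each camera call takes 0.05 s, during which the arm holds its last target. There are 200 camera calls.

TASK

Check the two washed grey tube sleeves for blocked bores: one at a time, slide each one mouth first down the leaning gauge pin, without forcing it, until it either sits fully home on the collar or stops part-way. Take it off again and sort it before trying the other: a sleeve that goes home is stood upright, mouth down, in the round white cup, one that stops short is stood upright, mouth down, in the metal tray. Leave the other things on the bench where they are.

Things in the scene. Friction and masses are not known exactly. Their poses are not given: they have to be found in the camera images.
- sleeve_1: one of two look-alike grey plastic tube sleeves, 28 mm across, 90 mm long, about 50 g, standing mouth down on the bench. Closed at the top; a 20 mm bore opens at the bottom, 80 mm deep if clear, 40 mm deep if blocked: which of the two cannot be seen, only tested. Origin: centre of the mouth (lower end); z runs along the sleeve to its closed end
- sleeve_2: one of two look-alike grey plastic tube sleeves, 28 mm across, 90 mm long, about 50 g, standing mouth down on the bench. Closed at the top; a 20 mm bore opens at the bottom, 80 mm deep if clear, 40 mm deep if blocked: which of the two cannot be seen, only tested. Origin: centre of the mouth (lower end); z runs along the sleeve to its closed end
- gauge: dark steel base plate of the gauge, 130 (x) x 90 (y) x 14 mm, fixed to the bench; it carries the gauge pin. Origin: centre of its underside, z up
- gauge_pin: steel gauge pin, 17 mm across, 70 mm long (last 6 mm taper to 13 mm), rising from a 42 mm wide collar and leaning 30 degrees from vertical towards the gauge's -x side. Origin: on its axis at the collar's upper face, 55 mm above the bench; z runs up the pin to its tip. A clear sleeve's mouth comes down to the collar; a blocked one stops about 30 mm short of it
- cup: round white plastic cup for good sleeves, 76 mm outside, 68 mm inside, 45 mm tall, floor 5 mm thick, fixed. Origin: centre of its underside, z up
- cup_in (a point): centre of the cup's inner floor, z up
- tray: low rectangular metal tray for rejects, 110 (x) x 90 (y) x 25 mm outside, walls 4 mm, fixed. Origin: centre of its underside, z up
- tray_in (a point): centre of the tray's inner floor; axes as the tray's
- dish: clear round culture dish, 88 mm across, 15 mm high. A bystander: leave it. Origin: centre of its underside
- marker: dark marker pen lying down, 120 x 14 x 14 mm, long along its x. A bystander: leave it. Origin: centre of its underside
- timer: white bench timer, 60 x 70 x 22 mm. A bystander: leave it. Origin: centre of its underside
- bottle: amber reagent bottle, 52 mm across, 110 mm tall. A bystander: leave it. Origin: centre of its underside
- jar: small white jar, 44 mm across, 50 mm tall. A bystander: leave it. Origin: centre of its underside
- tweezers: steel tweezers lying flat, 120 mm long along their x, 3 mm thick. A bystander: leave it. Origin: centre of its underside
Not all that is in view belongs to the job. Leave any orange or red look-alike of the sleeve_2 alone.

How it is judged:
By the outcome, as a careful person would: the job done as asked, in the order asked, and still so for the second after the job is handed in, with the robot touching nothing.
It also fails if it takes over 72 s, if anything falls off the work surface, if the arm or the gripper's body presses on something with over 40 N, if the wrist force passes 120 N, or if a joint passes its speed limit or range.

## Working session

There is one attempt and no reset: what is moved stays moved. The work goes in short steps, Python scripts to look and compute and a shell command to move; the robot and the scene stay as the last step left them, time stands still between calls to the robot, and variables do not carry over. Pictures are saved under pics/ and viewed, at most 10 in all, crops included, and the job is handed in when it is done.

```bash
ls; mkdir -p pics
cat > h.py <<'E'
import numpy as np, cv2
from workcell import env
def snap(n,f):
    b,d=env.capture(n); cv2.imwrite(f'pics/{f}.png',b); np.savez(f'{f}.npz',b=b,d=d); return b,d
def ray(n,px):
    c=env.camera_info(n); K=np.array(c['intrinsics']); M=np.array(c['cam_to_world'])
    q=np.linalg.inv(K)@np.array([px[0],px[1],1.]); return M[:3,3], M[:3,:3]@np.array([q[0],-q[1],-q[2]])
def plane(n,px,z):
    o,r=ray(n,px); return o+r*(z-o[2])/r[2]
def pts(n,d):
    c=env.camera_info(n);K=np.array(c['intrinsics']);M=np.array(c['cam_to_world'])
    v,u=np.mgrid[:384,:512]; P=np.stack([(u-K[0,2])/K[0,0]*d,-(v-K[1,2])/K[1,1]*d,-d],-1)
    return P@M[:3,:3].T+M[:3,3]
E
python3 - <<'E'
from h import *
for n in('scene','top'):
    b,d=snap(n,n+'0'); c=env.camera_info(n); print(n,{k:(np.round(v,3).tolist() if not isinstance(v,str) else v) for k,v in c.items()},(d>0).mean())
a=np.hstack([cv2.imread('pics/scene0.png')]); 
s=env.sense();print(s['tcp_pos'],np.round(s['tool_rot'],3).tolist(),s['contact_force'],env.grip_depth)
E
```

```text
pics
scene {'intrinsics': [[436.215, 0.0, 258.354], [0.0, 436.215, 196.648], [0.0, 0.0, 1.0]], 'cam_to_world': [[0.138, -0.787, 0.601, 1.284], [0.99, 0.106, -0.089, -0.09], [0.006, 0.608, 0.794, 1.016], [0.0, 0.0, 0.0, 1.0]]} 0.9961649576822916
top {'intrinsics': [[402.358, 0.0, 250.891], [0.0, 402.358, 185.824], [0.0, 0.0, 1.0]], 'cam_to_world': [[-0.173, 0.964, -0.2, 0.352], [-0.985, -0.17, 0.033, 0.024], [-0.002, 0.203, 0.979, 1.12], [0.0, 0.0, 0.0, 1.0]]} 0.9961140950520834
[ 0.24656357 -0.5737671   0.23061787] [[0.919, 0.395, -0.001], [0.395, -0.919, 0.001], [-0.0, -0.001, -1.0]] [-0.27326901  0.42492079 -0.94132364] 0.0187
```

View pics/scene0.png

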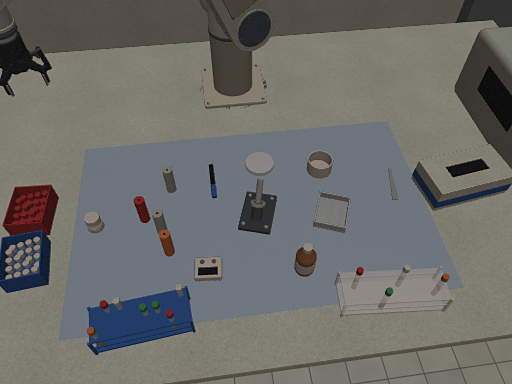

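View pics/top0.png

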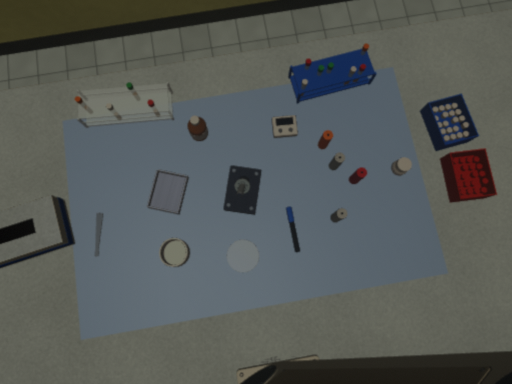

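The scene view shows four sleeve shapes: grey at (170,180) and (159,222), red at (142,209), orange at (167,243). In the top view they are at (340,214) and (337,161) grey, (358,176) red and (326,139) orange. The two grey ones fit "grey tube sleeves", and the red and orange ones are look-alikes to leave alone. The gauge is at scene (258,210), the cup at (320,163) and the tray at (332,211).

Run:
```python
from h import *
S=np.load('scene0.npz');T=np.load('top0.npz')
a=cv2.resize(S['b'][150:275,110:370],None,fx=3,fy=3,interpolation=3)[:, :780]
cv2.imwrite('pics/crop1.png',a[:375])
a2=cv2.resize(T['b'][120:280,140:400],None,fx=3,fy=3,interpolation=3)
cv2.imwrite('pics/crop2.png',a2)
PT=pts('top',T['d']);PS=pts('scene',S['d'])
print('bench z',np.median(PT[200:230,270:285,2]),np.median(PS[200:230,300:310,2]))
def blob(P,c,R,z0,z1,name):
    m=(np.hypot(P[...,0]-c[0],P[...,1]-c[1])<R)&(P[...,2]>z0)&(P[...,2]<z1)
    q=P[m]; 
    if len(q): print(name,len(q),'mean',np.round(q.mean(0),4),'mid',np.round((q.min(0)+q.max(0))/2,4),'zmax',q[:,2].max().round(4),'rng',np.round(np.ptp(q,axis=0),3))
for nm,t in dict(s_a=(340,214),s_b=(337,161),red=(358,176),org=(326,139)).items():
    c=plane('top',t,.085)[:2]
    for n,P in(('top',PT),('scene',PS)):
        blob(P,c,.025,.075,.11,nm+' '+n+' top'); 
    blob(PS,c,.025,.01,.11,nm+' side')
c=plane('top',(175,253),.045)[:2]
for n,P in(('top',PT),('scene',PS)): blob(P,c,.05,.03,.06,'cup '+n)
c=plane('top',(168,193),.025)[:2]
for n,P in(('top',PT),('scene',PS)): blob(P,c,.085,.015,.04,'tray '+n)
c=plane('top',(243,190),.014)[:2]
print('tray corners')
for n,P in(('top',PT),('scene',PS)):
    blob(P,c,.1,.008,.02,'plate '+n)
    for z in(.03,.05,.06,.07,.08,.09,.1,.11): blob(P,c,.09,z,z+.01,f'pin {n} {z}')
    for nm,cc,R,z0,z1 in(('plate',c,.1,.007,.02),('tray',plane('top',(168,193),.025)[:2],.085,.015,.04)):
        m=(np.hypot(P[...,0]-cc[0],P[...,1]-cc[1])<R)&(P[...,2]>z0)&(P[...,2]<z1)
        r=cv2.minAreaRect(P[m][:,:2].astype(np.float32)); print(nm,n,r)
```

```text
bench z -0.0001429610895661293 0.00022610276456436207
s_a top top 100 mean [ 0.4513 -0.2275  0.0882] mid [ 0.4517 -0.2282  0.0854] zmax 0.0947 rng [0.027 0.027 0.019]
s_a scene top 92 mean [ 0.4551 -0.2277  0.0865] mid [ 0.4526 -0.2277  0.0847] zmax 0.0942 rng [0.029 0.027 0.019]
s_a side 231 mean [ 0.4588 -0.227   0.0604] mid [ 0.4532 -0.2277  0.0524] zmax 0.0942 rng [0.03  0.027 0.084]
s_b top top 98 mean [ 0.5979 -0.2543  0.0879] mid [ 0.599  -0.255   0.0847] zmax 0.0942 rng [0.026 0.028 0.019]
s_b scene top 101 mean [ 0.6019 -0.2542  0.0874] mid [ 0.599  -0.2547  0.0843] zmax 0.0932 rng [0.028 0.026 0.018]
s_b side 206 mean [ 0.6052 -0.253   0.0688] mid [ 0.5995 -0.2552  0.0566] zmax 0.0932 rng [0.029 0.028 0.073]
red top top 96 mean [ 0.5482 -0.3017  0.0877] mid [ 0.5498 -0.3037  0.085 ] zmax 0.0944 rng [0.026 0.028 0.019]
red scene top 91 mean [ 0.5516 -0.3015  0.0872] mid [ 0.5496 -0.3026  0.0849] zmax 0.0944 rng [0.028 0.026 0.019]
red side 196 mean [ 0.5551 -0.2991  0.0638] mid [ 0.5497 -0.3025  0.0523] zmax 0.0944 rng [0.028 0.026 0.084]
org top top 96 mean [ 0.6645 -0.2366
[... 2421 characters left out ...]
53] zmax 0.08 rng [0.014 0.015 0.009]
pin scene 0.08 26 mean [0.562  0.0168 0.0857] mid [0.5607 0.0186 0.0856] zmax 0.09 rng [0.018 0.017 0.009]
pin scene 0.09 26 mean [0.557  0.0196 0.0954] mid [0.5556 0.02   0.0952] zmax 0.1 rng [0.012 0.015 0.01 ]
pin scene 0.1 21 mean [0.5516 0.0209 0.1051] mid [0.5524 0.0209 0.1054] zmax 0.1098 rng [0.013 0.014 0.009]
pin scene 0.11 21 mean [0.5472 0.0215 0.1144] mid [0.5468 0.0215 0.1149] zmax 0.1198 rng [0.012 0.014 0.01 ]
plate scene ((0.5741285681724548, 0.01260548084974289), (0.0903932973742485, 0.1342059075832367), 71.8149642944336)
tray scene ((0.6021748185157776, 0.2199297547340393), (0.08984693139791489, 0.11595221608877182), 67.78475952148438)
```

View pics/crop1.png

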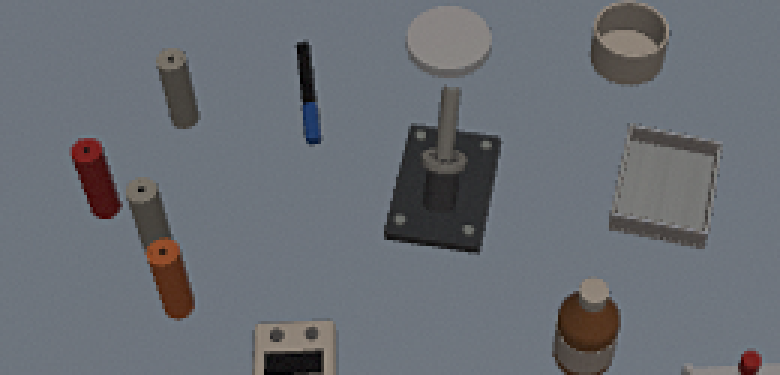

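View pics/crop2.png

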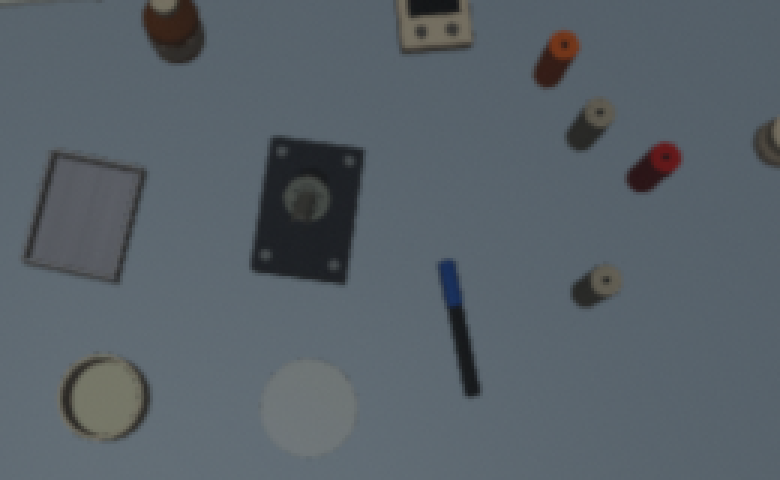

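The crops confirm it. The plain grey sleeves are at crop1 (178,88) and (148,215), while red (95,178) and orange (170,280) are decoys. The two views agree on these positions in metres:

| Item | x | y | z / height | Other |
|---|---|---|---|---|
| Sleeve A | .452 | -.228 | ~.09 tall | |
| Sleeve B | .599 | -.255 | ~.09 tall | |
| Pin tip | .545 | .0225 | .115 | leans toward heading (-.953, .302) |
| Cup | .432 | .2215 | | |
| Tray | .6025 | .2195 | | |

I'll take A first.

```bash
python3 -m handwheel '[[0.51,0.86,0,-0.82,0.7],[0.51,0.86,0,-0.82,0.7],[0.51,0.86,0,-0.82,0.7],[0.51,0.86,0,-0.82,0.7],[0.51,0.86,0,-0.82,0.7],[0.51,0.86,0,-0.82,0.7],[0.51,0.86,0,-0.82,0.7],[0.51,0.86,0,-0.82,0.7]]' 20
python3 -m handwheel '[[0.51,0.86,0,-0.82,0.7],[0.51,0.86,0,-0.82,0.7],[0,0,0,0,0.7],[0,0,0,0,0.7]]'
```

```text
time: 0.77
tcp_pos: [0.4103, -0.2971, 0.2312]
tool_rot: [[0.986, -0.17, -0.0], [-0.17, -0.986, 0.0], [-0.0, -0.0, -1.0]]
contact_force: [1.7, -0.4, -0.6]
width: 0.698
gripper_force: 0.0
time: 1.1
tcp_pos: [0.4514, -0.2283, 0.2311]
tool_rot: [[0.954, -0.3, -0.0], [-0.3, -0.954, 0.0], [-0.001, -0.0, -1.0]]
contact_force: [0.2, -0.5, 0.4]
width: 0.699
gripper_force: 0.0
```

```bash
python3 -m handwheel '[[0,0,-0.9,0,0.7],[0,0,-0.9,0,0.7],[0,0,-0.9,0,0.7],[0,0,-0.9,0,0.7],[0,0,-0.6,0,0.7],[0,0,-0.45,0,0.7],[0,0,0,0,0.7]]'
python3 -m handwheel '[[0,0,0,0,0.2],[0,0,0,0,0.2],[0,0,0,0,0.2],[0,0,0,0,0.2],[0,0,0,0,0.2],[0,0,0,0,0.2]]' 25
```

```text
time: 1.68
tcp_pos: [0.4477, -0.2301, 0.0418]
tool_rot: [[0.952, -0.306, -0.006], [-0.306, -0.952, 0.003], [-0.007, -0.001, -1.0]]
contact_force: [-0.2, 1.4, -0.2]
width: 0.7
gripper_force: 0.0
time: 2.18
tcp_pos: [0.4515, -0.2307, 0.0465]
tool_rot: [[0.952, -0.305, 0.002], [-0.305, -0.952, -0.001], [0.002, 0.001, -1.0]]
contact_force: [-1.5, -0.2, 7.8]
width: 0.315
gripper_force: 26.9
```

```bash
python3 -m handwheel '[[0,0,0.8,0,0.2],[0,0,0.9,0,0.2],[0,0,0.9,0,0.2],[0,0,0.9,0,0.2]]'
python3 -m handwheel '[[0.3,0.8,0,0,0.2],[0.3,0.8,0,0,0.2],[0.3,0.8,0,0,0.2],[0.3,0.8,0,0,0.2],[0.3,0.8,0,0,0.2],[0.3,0.8,0,0,0.2],[0.3,0.8,0,0,0.2],[0.28,0.7,0,0,0.2]]'
python3 -m handwheel '[[0,0,0,0,0.2],[0,0,0,0,0.2]]'
python3 - <<'E'
from h import *
b,d=snap('scene','s1');b2,d2=snap('top','t1')
a=cv2.resize(b[110:240,190:330],None,fx=4,fy=4,interpolation=3)
cv2.imwrite('pics/s1c.png',a)
P=pts('scene',d)
for z in(.09,.1,.11,.12,.14,.145,.15,.155,.16,.17,.18):
    m=(np.hypot(P[...,0]-.55,P[...,1]-.02)<.03)&(P[...,2]>z)&(P[...,2]<z+.01)
    q=P[m]
    if len(q)>3: print(z,len(q),np.round(q.mean(0),4),np.round((q.min(0)+q.max(0))/2,4),np.round(np.ptp(q,axis=0),3))
print(env.sense()['tcp_pos'])
E
```

```text
time: 2.52
tcp_pos: [0.4503, -0.2298, 0.187]
tool_rot: [[0.952, -0.305, -0.0], [-0.305, -0.952, 0.0], [-0.0, -0.0, -1.0]]
contact_force: [0.6, -1.0, -0.8]
width: 0.315
gripper_force: 26.4
time: 3.18
tcp_pos: [0.5462, 0.024, 0.1858]
tool_rot: [[0.953, -0.304, 0.001], [-0.304, -0.953, 0.0], [0.001, -0.0, -1.0]]
contact_force: [1.8, -0.3, -0.1]
width: 0.308
gripper_force: 26.4
time: 3.35
tcp_pos: [0.5461, 0.0233, 0.1855]
tool_rot: [[0.953, -0.302, 0.0], [-0.302, -0.953, -0.0], [0.0, -0.0, -1.0]]
contact_force: [0.0, 0.0, 0.3]
width: 0.311
gripper_force: 26.3
0.09 22 [0.559  0.0193 0.0951] [0.5603 0.02   0.0951] [0.012 0.014 0.009]
0.1 25 [0.5527 0.02   0.1044] [0.5535 0.0207 0.1049] [0.012 0.014 0.009]
0.11 21 [0.5473 0.0217 0.1143] [0.5472 0.0213 0.1137] [0.008 0.014 0.007]
0.14 28 [0.5553 0.0244 0.1448] [0.5535 0.0248 0.1449] [0.012 0.027 0.01 ]
0.145 27 [0.5557 0.0221 0.1498] [0.5536 0.0247 0.1499] [0.013 0.027 0.01 ]
0.15 27 [0.5564 0.0234 0.1558] [0.5538 0.0245 0.1549] [0.013 0.026 0.01 ]
0.155 29 [0.5557 0.0231 0.1601] [0.5546 0.0245 0.16  ] [0.012 0.026 0.01 ]
0.16 26 [0.5555 0.0239 0.165 ] [0.5545 0.0244 0.1652] [0.011 0.026 0.009]
0.17 26 [0.5566 0.0223 0.1752] [0.5542 0.024  0.175 ] [0.012 0.026 0.009]
0.18 28 [0.556  0.0231 0.1846] [0.5551 0.0246 0.1845] [0.012 0.027 0.009]
[0.54537602 0.02155062 0.18530051]
```

View pics/s1c.png

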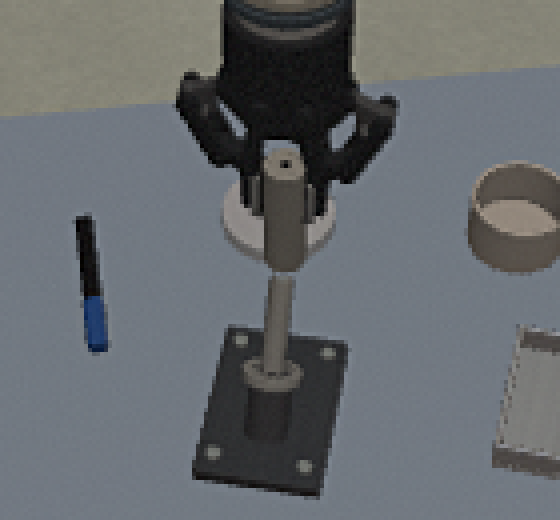

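The sleeve hangs upright over the pin. Its axis is at crop x≈284 and the pin tip at x≈281, so it sits about 2.5 mm too far toward +y. I'll correct that and lower carefully.

```bash
python3 -m handwheel '[[0,-0.06,-0.25,0,0.2],[0,0,-0.25,0,0.2],[0,0,-0.1,0,0.2],[0,0,-0.05,0,0.2],[0,0,0,0,0.2]]'
python3 -m handwheel '[[0,0,-0.05,0,0.2],[0,0,-0.05,0,0.2],[0,0,0,0,0.2]]'
python3 -m handwheel '[[0,0,-0.05,0,0.2],[0,0,-0.05,0,0.2],[0,0,0,0,0.2]]'
```

```text
time: 3.87
tcp_pos: [0.5444, 0.0192, 0.1579]
tool_rot: [[0.952, -0.306, -0.004], [-0.306, -0.952, 0.001], [-0.004, 0.001, -1.0]]
contact_force: [-3.2, 3.2, -2.6]
width: 0.313
gripper_force: 26.1
time: 4.12
tcp_pos: [0.5456, 0.0196, 0.1551]
tool_rot: [[0.952, -0.305, -0.001], [-0.305, -0.952, 0.0], [-0.001, -0.0, -1.0]]
contact_force: [-2.8, 3.9, -0.3]
width: 0.316
gripper_force: 24.6
time: 4.37
tcp_pos: [0.5466, 0.0196, 0.1519]
tool_rot: [[0.952, -0.305, 0.001], [-0.305, -0.952, 0.0], [0.001, -0.001, -1.0]]
contact_force: [-2.5, 4.3, 4.8]
width: 0.312
gripper_force: 24.2
```

```bash
python3 -m handwheel '[[0,0.04,0,0,0.2],[0,0,0,0,0.2],[0,0,0,0,0.2]]'
python3 -m handwheel '[[-0.03,0.03,0,0,0.2],[0,0,0,0,0.2],[0,0,0,0,0.2]]'
python3 - <<'E'
from h import *
b,d=snap('scene','s2')
cv2.imwrite('pics/s2c.png',cv2.resize(b[130:230,210:310],None,fx=5,fy=5,interpolation=3))
P=pts('scene',d)
for z in(.07,.08,.09,.1,.11,.12,.13,.14,.15,.16):
    m=(np.hypot(P[...,0]-.55,P[...,1]-.02)<.03)&(P[...,2]>z)&(P[...,2]<z+.01)
    q=P[m]
    if len(q)>3: print(z,len(q),np.round(q.mean(0),4),np.round((q.min(0)+q.max(0))/2,4),np.round(np.ptp(q,axis=0),3))
E
```

```text
time: 4.62
tcp_pos: [0.5464, 0.0204, 0.1518]
tool_rot: [[0.953, -0.304, 0.001], [-0.304, -0.953, -0.001], [0.002, 0.001, -1.0]]
contact_force: [-2.7, -3.3, 5.8]
width: 0.305
gripper_force: 24.5
time: 4.87
tcp_pos: [0.5458, 0.0216, 0.1518]
tool_rot: [[0.952, -0.305, 0.003], [-0.305, -0.952, -0.001], [0.003, 0.0, -1.0]]
contact_force: [0.7, -5.5, 3.8]
width: 0.313
gripper_force: 24.5
0.07 23 [0.5691 0.0147 0.0756] [0.569  0.0157 0.0752] [0.011 0.014 0.01 ]
0.08 27 [0.5621 0.0169 0.0857] [0.5603 0.0185 0.085 ] [0.018 0.017 0.01 ]
0.09 23 [0.558  0.0196 0.0948] [0.5585 0.0202 0.095 ] [0.013 0.015 0.01 ]
0.1 15 [0.5548 0.0196 0.1061] [0.5524 0.021  0.1048] [0.012 0.024 0.009]
0.11 26 [0.5544 0.0212 0.115 ] [0.5509 0.0227 0.115 ] [0.018 0.027 0.01 ]
0.12 25 [0.5542 0.022  0.1246] [0.5522 0.0223 0.1248] [0.014 0.027 0.01 ]
0.13 29 [0.5545 0.0206 0.1353] [0.5527 0.0225 0.1348] [0.015 0.027 0.009]
0.14 22 [0.5546 0.0208 0.1446] [0.5519 0.0222 0.1452] [0.013 0.026 0.009]
0.15 38 [0.5552 0.0208 0.1554] [0.5535 0.0224 0.1551] [0.017 0.044 0.01 ]
0.16 50 [0.5543 0.0188 0.1652] [0.5524 0.0215 0.1651] [0.02 0.05 0.01]
```

View pics/s2c.png

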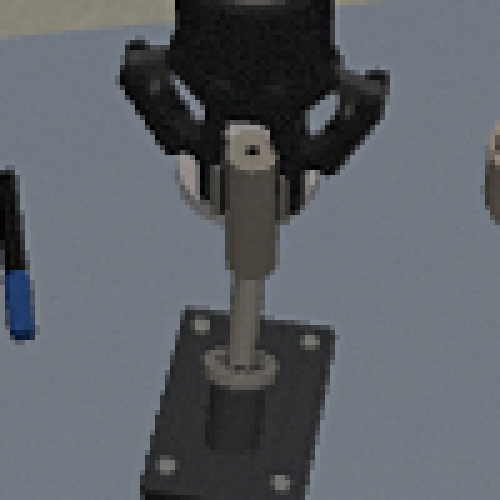

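The mouth is down over the pin tip: its rim is at crop (250,275), with the pin entering below it. The side force changes sign near y=.020, so the bore is centred there. Next I'll tip the sleeve onto the pin axis by swinging the grip along the lean.

```bash
python3 -m handwheel '[[0,-0.03,0,0,0.2],[-0.08,0.026,-0.02,0,0.2],[-0.08,0.026,-0.02,0,0.2],[-0.08,0.026,-0.03,0,0.2],[0,0,0,0,0.2]]' 20
python3 -m handwheel '[[-0.08,0.026,-0.03,0,0.2],[-0.08,0.026,-0.04,0,0.2],[-0.08,0.026,-0.04,0,0.2],[0,0,0,0,0.2]]'
python3 -m handwheel '[[-0.08,0.026,-0.05,0,0.2],[-0.08,0.026,-0.05,0,0.2],[0,0,0,0,0.2],[0,0,0,0,0.2]]'
```

```text
time: 5.33
tcp_pos: [0.5346, 0.0246, 0.1484]
tool_rot: [[0.952, -0.305, -0.0], [-0.305, -0.952, 0.001], [-0.0, -0.0, -1.0]]
contact_force: [1.4, 0.2, 3.1]
width: 0.313
gripper_force: 19.9
time: 5.67
tcp_pos: [0.5245, 0.0276, 0.1436]
tool_rot: [[0.952, -0.305, -0.001], [-0.305, -0.952, 0.0], [-0.001, 0.0, -1.0]]
contact_force: [1.9, 0.9, 0.5]
width: 0.308
gripper_force: 20.1
time: 6.0
tcp_pos: [0.5183, 0.0294, 0.1396]
tool_rot: [[0.952, -0.305, -0.002], [-0.305, -0.952, 0.0], [-0.002, 0.0, -1.0]]
contact_force: [1.7, 0.6, 0.6]
width: 0.312
gripper_force: 20.2
```

```bash
python3 -m handwheel '[[0.048,-0.015,-0.087,0,0.2],[0.048,-0.015,-0.087,0,0.2],[0.048,-0.015,-0.087,0,0.2],[0.048,-0.015,-0.087,0,0.2],[0,0,0,0,0.2]]'|sed -n '2p;4p'
python3 -m handwheel '[[0.048,-0.015,-0.087,0,0.2],[0,0,0,0,0.2]]'|sed -n '2p;4p'
python3 -m handwheel '[[0.048,-0.015,-0.087,0,0.2],[0,0,0,0,0.2]]'|sed -n '2p;4p'
python3 -m handwheel '[[0.048,-0.015,-0.087,0,0.2],[0,0,0,0,0.2]]'|sed -n '2p;4p'
```

```text
tcp_pos: [0.5265, 0.0267, 0.1251]
contact_force: [0.5, -0.2, -0.5]
tcp_pos: [0.5284, 0.0262, 0.122]
contact_force: [-0.7, 0.6, -1.7]
tcp_pos: [0.5301, 0.0257, 0.1185]
contact_force: [-1.1, -0.0, -3.7]
tcp_pos: [0.5318, 0.0252, 0.115]
contact_force: [-1.9, 1.3, -5.1]
```

```bash
python3 -m handwheel '[[0.048,-0.015,-0.087,0,0.2],[0,0,0,0,0.2]]'|sed -n '2p;4p'
python3 -m handwheel '[[0.048,-0.015,-0.087,0,0.2],[0,0,0,0,0.2]]'|sed -n '2p;4p'
python3 - <<'E'
from h import *
b,d=snap('scene','s3')
cv2.imwrite('pics/s3c.png',cv2.resize(b[130:230,210:310],None,fx=5,fy=5,interpolation=3))
E
```

```text
tcp_pos: [0.5334, 0.0247, 0.1116]
contact_force: [-3.1, 2.7, -3.7]
tcp_pos: [0.5348, 0.0244, 0.1082]
contact_force: [-5.2, 3.4, -1.7]
```

View pics/s3c.png

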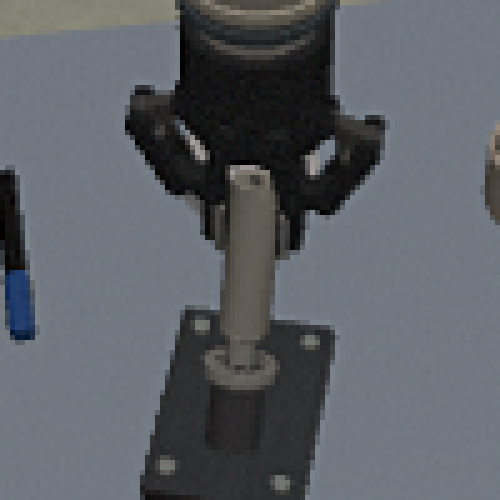

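The mouth is at crop (245,338) and the collar's upper face at (240,365). The insertion is about 52 mm, already past the 40 mm stop of a blocked bore. A side force of about 6 N along the lean is building, so I'll ease the grip that way and carry on to the collar.

```bash
python3 -m handwheel '[[-0.06,0.02,0,0,0.2],[0.045,-0.014,-0.087,0,0.2],[0,0,0,0,0.2]]'|sed -n '2p;4p'
python3 -m handwheel '[[0.045,-0.014,-0.087,0,0.2],[0.045,-0.014,-0.087,0,0.2],[0,0,0,0,0.2]]'|sed -n '2p;4p'
python3 -m handwheel '[[0.024,-0.007,-0.044,0,0.2],[0,0,0,0,0.2]]'|sed -n '2p;4p'
python3 -m handwheel '[[0.024,-0.007,-0.044,0,0.2],[0,0,0,0,0.2]]'|sed -n '2p;4p'
```

```text
tcp_pos: [0.5359, 0.0242, 0.1051]
contact_force: [-1.4, 0.5, -3.4]
tcp_pos: [0.539, 0.0231, 0.098]
contact_force: [-3.2, 1.7, -3.1]
tcp_pos: [0.5397, 0.0229, 0.0965]
contact_force: [-4.9, 2.4, 0.4]
tcp_pos: [0.5405, 0.0226, 0.0947]
contact_force: [-6.0, 2.6, 0.8]
```

```bash
python3 -m handwheel '[[-0.02,0.01,-0.044,0,0.2],[0,0,0,0,0.2]]'|sed -n '2p;4p'
python3 -m handwheel '[[0.01,-0.003,-0.044,0,0.2],[0,0,0,0,0.2]]'|sed -n '2p;4p'
python3 -m handwheel '[[0,0,0,0,0.5],[0,0,0,0,0.5],[0,0,0,0,0.5],[0,0,0,0,0.5]]'|sed -n '2p;4,5p'
python3 - <<'E'
from h import *
b,d=snap('scene','s4')
cv2.imwrite('pics/s4c.png',cv2.resize(b[130:230,210:310],None,fx=5,fy=5,interpolation=3))
P=pts('scene',d)
for z in np.arange(.04,.16,.01):
    m=(np.hypot(P[...,0]-.55,P[...,1]-.02)<.05)&(P[...,2]>z)&(P[...,2]<z+.01)&(b.min(-1)>60)
    q=P[m]
    if len(q)>3: print(round(z,3),len(q),np.round(q.mean(0),4),np.round((q.min(0)+q.max(0))/2,4),np.round(np.ptp(q,axis=0),3))
E
```

```text
tcp_pos: [0.5411, 0.0228, 0.0934]
contact_force: [-1.8, -0.2, 1.5]
tcp_pos: [0.5416, 0.0227, 0.0919]
contact_force: [-3.4, 0.5, 7.7]
tcp_pos: [0.5412, 0.0227, 0.0912]
contact_force: [0.5, 0.8, -0.1]
width: 0.499
0.05 34 [0.5817 0.0128 0.0564] [0.5782 0.0133 0.0553] [0.032 0.04  0.009]
0.06 68 [0.5826 0.0111 0.0636] [0.5841 0.009  0.065 ] [0.023 0.031 0.01 ]
0.07 37 [0.5722 0.014  0.0748] [0.5727 0.0155 0.0749] [0.019 0.025 0.009]
0.08 39 [0.567  0.0174 0.0847] [0.5639 0.0184 0.0851] [0.021 0.027 0.01 ]
0.09 38 [0.5626 0.0195 0.0949] [0.5607 0.0262 0.095 ] [0.016 0.038 0.01 ]
0.1 48 [0.554  0.0217 0.1052] [0.5439 0.0249 0.1051] [0.038 0.058 0.01 ]
0.11 38 [0.5509 0.0241 0.1146] [0.5507 0.0269 0.1148] [0.018 0.061 0.01 ]
0.12 49 [0.5438 0.0234 0.1252] [0.5408 0.0205 0.125 ] [0.036 0.049 0.009]
0.13 47 [0.5392 0.0248 0.1341] [0.5423 0.02   0.1346] [0.036 0.049 0.009]
```

View pics/s4c.png

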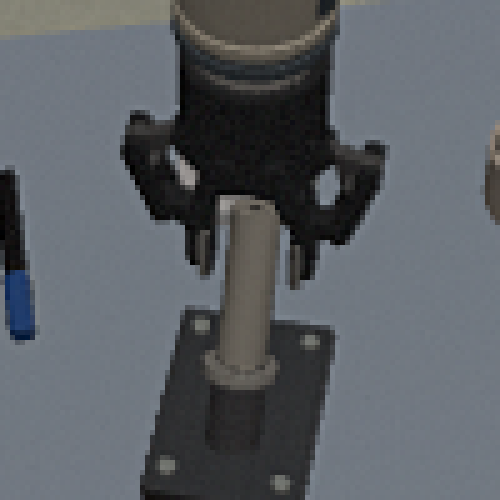

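A seated fully: its mouth is flush with the collar at crop (240,372), and a light push down gave 8 N. It stays there when released, so sleeve A is clear and goes to the cup. I'll regrip it, draw it back up the pin, and use the pin tip to swing it upright again.

```bash
python3 -m handwheel '[[0,0,0,0,0.2],[0,0,0,0,0.2],[0,0,0,0,0.2],[0,0,0,0,0.2]]' 22|sed -n '1,2p;4,6p'
python3 -m handwheel '[[-0.092,0.03,0.173,0,0.2],[-0.092,0.03,0.173,0,0.2],[-0.092,0.03,0.173,0,0.2],[0,0,0,0,0.2]]'|sed -n '2p;4,5p'
python3 -m handwheel '[[-0.092,0.03,0.173,0,0.2],[-0.092,0.03,0.173,0,0.2],[-0.092,0.03,0.173,0,0.2],[-0.092,0.03,0.173,0,0.2],[0,0,0,0,0.2]]'|sed -n '2p;4,5p'
python3 -m handwheel '[[0.093,-0.032,0.05,0,0.2],[0.093,-0.032,0.05,0,0.2],[0.093,-0.032,0.05,0,0.2],[0,0,0,0,0.2]]'|sed -n '2p;4,5p'
```

```text
time: 9.18
tcp_pos: [0.541, 0.0227, 0.0913]
contact_force: [0.4, -0.4, 0.3]
width: 0.307
gripper_force: 27.0
tcp_pos: [0.5295, 0.0266, 0.1136]
contact_force: [0.9, 0.6, -0.6]
width: 0.313
tcp_pos: [0.5151, 0.0314, 0.1413]
contact_force: [-0.5, -0.9, -0.3]
width: 0.308
tcp_pos: [0.5263, 0.0271, 0.1453]
contact_force: [-2.8, 2.8, -2.8]
width: 0.309
```

```bash
python3 -m handwheel '[[0.095,-0.034,0.04,0,0.2],[0.095,-0.034,0.04,0,0.2],[0.095,-0.032,0.03,0,0.2],[0,0,0,0,0.2]]'|sed -n '2p;4,5p'
python3 -m handwheel '[[0.095,-0.032,0.03,0,0.2],[0.095,-0.032,0.02,0,0.2],[0.095,-0.032,0.02,0,0.2],[0,0,0,0,0.2],[0,0,0,0,0.2]]'|sed -n '2p;4,5p'
python3 - <<'E'
from h import *
b,d=snap('scene','s5')
P=pts('scene',d)
for z in np.arange(.09,.15,.01):
    m=(np.hypot(P[...,0]-.55,P[...,1]-.02)<.03)&(P[...,2]>z)&(P[...,2]<z+.01)&(b.min(-1)>40)
    q=P[m]
    if len(q)>3: print(round(z,3),len(q),np.round(q.mean(0),4),np.round((q.min(0)+q.max(0))/2,4),np.round(np.ptp(q,axis=0),3))
E
```

```text
tcp_pos: [0.5383, 0.0229, 0.1501]
contact_force: [-3.1, 0.6, -4.2]
width: 0.308
tcp_pos: [0.5493, 0.0193, 0.153]
contact_force: [-4.5, 1.3, -3.7]
width: 0.313
0.09 23 [0.5587 0.0204 0.0948] [0.5574 0.0204 0.0945] [0.014 0.015 0.009]
0.1 18 [0.5548 0.0193 0.1048] [0.553  0.0211 0.1047] [0.01  0.024 0.008]
0.11 21 [0.5548 0.0206 0.1145] [0.5543 0.0208 0.1146] [0.011 0.024 0.009]
0.12 26 [0.555  0.0193 0.1251] [0.5538 0.0207 0.1252] [0.011 0.024 0.009]
0.13 25 [0.5549 0.0202 0.1358] [0.5534 0.0206 0.135 ] [0.011 0.023 0.01 ]
0.14 21 [0.555  0.0181 0.1461] [0.5525 0.0203 0.1452] [0.015 0.024 0.009]
```

The sleeve is vertical again: its side stays at x≈.555 from z=.10 to .15. On to the cup.

```bash
python3 -m handwheel '[[0,0,0.4,0,0.2],[0,0,0.6,0,0.2],[0,0,0.5,0,0.2]]'|sed -n '2p;4,5p'
python3 -m handwheel '[[-0.42,0.72,0,0,0.2],[-0.42,0.72,0,0,0.2],[-0.42,0.72,0,0,0.2],[-0.42,0.72,0,0,0.2],[-0.42,0.72,0,0,0.2],[-0.42,0.72,0,0,0.2],[-0.42,0.74,0,0,0.2],[0,0,0,0,0.2]]'|sed -n '2p;4,5p'
python3 -m handwheel '[[0,0,-0.8,0,0.2],[0,0,-0.9,0,0.2],[0,0,-0.9,0,0.2],[0,0,-0.7,0,0.2],[0,0,-0.4,0,0.2],[0,0,-0.1,0,0.2],[0,0,0,0,0.2],[0,0,0,0,0.2]]'|sed -n '2p;4,5p'
python3 - <<'E'
from h import *
b,d=snap('scene','s6'); P=pts('scene',d)
for z in np.arange(.04,.1,.01):
    m=(np.hypot(P[...,0]-.432,P[...,1]-.2215)<.024)&(P[...,2]>z)&(P[...,2]<z+.01)&(b.min(-1)>40)
    q=P[m]
    if len(q)>3: print(round(z,3),len(q),np.round(q.mean(0),4),np.round((q.min(0)+q.max(0))/2,4),np.round(np.ptp(q,axis=0),3))
E
```

```text
tcp_pos: [0.551, 0.0192, 0.2149]
contact_force: [0.3, -0.1, -0.2]
width: 0.311
tcp_pos: [0.431, 0.2262, 0.2143]
contact_force: [-0.2, 0.4, -1.0]
width: 0.307
tcp_pos: [0.4331, 0.2223, 0.062]
contact_force: [0.1, 0.4, -0.7]
width: 0.312
0.04 18 [0.4382 0.2229 0.0442] [0.4359 0.2232 0.0449] [0.013 0.026 0.009]
0.05 24 [0.4396 0.2214 0.0554] [0.4378 0.2226 0.0552] [0.014 0.024 0.009]
0.06 23 [0.4392 0.2207 0.0659] [0.4401 0.2209 0.065 ] [0.016 0.037 0.008]
0.07 27 [0.4407 0.222  0.075 ] [0.4397 0.2195 0.0749] [0.019 0.038 0.01 ]
0.08 30 [0.4394 0.2203 0.0846] [0.4406 0.2191 0.0847] [0.018 0.037 0.009]
0.09 30 [0.4396 0.2224 0.0951] [0.4377 0.2213 0.0949] [0.022 0.038 0.01 ]
```

Centred and upright. I'll lower gently until it touches the floor.

```bash
python3 -m handwheel '[[0,0,-0.1,0,0.2],[0,0,-0.1,0,0.2],[0,0,0,0,0.2],[0,0,0,0,0.2]]'|sed -n '2p;4,5p'
python3 -m handwheel '[[0,0,-0.04,0,0.2],[0,0,0,0,0.2]]'|sed -n '2p;4,5p'
python3 -m handwheel '[[0,0,-0.04,0,0.2],[0,0,0,0,0.2]]'|sed -n '2p;4,5p'
```

```text
tcp_pos: [0.4316, 0.2219, 0.0532]
contact_force: [-0.4, 0.3, -0.3]
width: 0.308
tcp_pos: [0.4318, 0.222, 0.0521]
contact_force: [-1.1, -0.6, 9.7]
width: 0.313
tcp_pos: [0.4323, 0.2221, 0.0518]
contact_force: [-3.7, -4.3, 26.7]
width: 0.309
```

```bash
python3 -m handwheel '[[0,0,0.04,0,0.2],[0,0,0,0,0.35],[0,0,0,0,0.5],[0,0,0,0,0.5],[0,0,0,0,0.5]]'|sed -n '2p;4,5p'
python3 -m handwheel '[[0,0,0.3,0,0.55],[0,0,0.8,0,0.6],[0,0,0.9,0,0.6],[0,0,0.9,0,0.6],[0,0,0.8,0,0.6],[0,0,0,0,0.6]]'|sed -n '1,2p;4,5p'
python3 - <<'E'
from h import *
b,d=snap('scene','s7'); P=pts('scene',d)
for z in np.arange(.04,.1,.01):
    m=(np.hypot(P[...,0]-.432,P[...,1]-.2215)<.024)&(P[...,2]>z)&(P[...,2]<z+.01)&(b.min(-1)>40)
    q=P[m]
    if len(q)>3: print(round(z,3),len(q),np.round(q.mean(0),4),np.round((q.min(0)+q.max(0))/2,4),np.round(np.ptp(q,axis=0),3))
E
```

```text
tcp_pos: [0.4314, 0.2218, 0.0511]
contact_force: [-0.5, -0.9, 0.0]
width: 0.498
time: 14.28
tcp_pos: [0.4347, 0.2235, 0.205]
contact_force: [1.5, 0.2, -0.1]
width: 0.598
0.04 20 [0.436  0.2218 0.0449] [0.4331 0.2239 0.0453] [0.016 0.026 0.009]
0.05 20 [0.4369 0.2209 0.0547] [0.4352 0.2228 0.0551] [0.013 0.023 0.01 ]
0.06 23 [0.4359 0.2215 0.0642] [0.4336 0.2241 0.0645] [0.017 0.026 0.009]
0.07 23 [0.4369 0.222  0.075 ] [0.4338 0.2231 0.0752] [0.014 0.025 0.01 ]
0.08 23 [0.4368 0.2203 0.0856] [0.4359 0.2222 0.0853] [0.011 0.022 0.009]
0.09 55 [0.427  0.2253 0.0939] [0.4258 0.2243 0.0939] [0.03  0.026 0.007]
```

Sleeve A stands upright in the cup, with its top at z≈.094. Now B.

```bash
python3 -m handwheel '[[0.32,-0.92,0,0,0.6],[0.32,-0.92,0,0,0.6],[0.32,-0.92,0,0,0.6],[0.32,-0.92,0,0,0.6],[0.32,-0.92,0,0,0.6],[0.32,-0.92,0,0,0.6],[0.32,-0.92,0,0,0.6],[0.32,-0.92,0,0,0.6]]'|sed -n '2p;4,5p'
python3 -m handwheel '[[0.32,-0.92,0,0,0.6],[0.32,-0.92,0,0,0.6],[0.32,-0.92,0,0,0.6],[0.32,-0.92,0,0,0.6],[0.34,-0.88,0,0,0.6],[0,0,0,0,0.6],[0,0,0,0,0.6]]'|sed -n '2,5p'
```

```text
tcp_pos: [0.5333, -0.0744, 0.1976]
contact_force: [0.1, 1.2, -0.8]
width: 0.599
tcp_pos: [0.5981, -0.2565, 0.1969]
tool_rot: [[0.952, -0.308, -0.003], [-0.308, -0.952, 0.001], [-0.003, -0.0, -1.0]]
contact_force: [0.5, -0.1, -1.2]
width: 0.602
```

```bash
python3 -m handwheel '[[0.02,0.03,-0.8,0,0.6],[0,0,-0.9,0,0.6],[0,0,-0.9,0,0.6],[0,0,-0.7,0,0.6],[0,0,-0.45,0,0.6],[0,0,0,0,0.6],[0,0,0,0,0.6]]'|sed -n '2p;4,5p'
python3 -m handwheel '[[0,0,0,0,0.2],[0,0,0,0,0.2],[0,0,0,0,0.2],[0,0,0,0,0.2],[0,0,0,0,0.2],[0,0,0,0,0.2]]' 24|sed -n '2,6p'
```

```text
tcp_pos: [0.5981, -0.252, 0.0478]
contact_force: [0.1, -0.2, 0.7]
width: 0.604
tcp_pos: [0.6005, -0.254, 0.051]
tool_rot: [[0.952, -0.305, 0.002], [-0.305, -0.952, -0.001], [0.002, 0.0, -1.0]]
contact_force: [0.1, 1.3, 7.5]
width: 0.325
gripper_force: 24.0
```

```bash
python3 -m handwheel '[[0,0,0.8,0,0.2],[0,0,0.9,0,0.2],[0,0,0.9,0,0.2],[0,0,0.9,0,0.2]]'|sed -n '2p;4p'
python3 -m handwheel '[[-0.17,0.86,0,0,0.2],[-0.17,0.86,0,0,0.2],[-0.17,0.86,0,0,0.2],[-0.17,0.86,0,0,0.2],[-0.17,0.86,0,0,0.2],[-0.17,0.86,0,0,0.2],[-0.17,0.86,0,0,0.2],[-0.16,0.84,0,0,0.2]]'|sed -n '2p;4p'
python3 -m handwheel '[[0,0,0,0,0.2],[0,0,0,0,0.2],[0,0,0,0,0.2]]'|sed -n '2p;4p'
python3 - <<'E'
from h import *
b,d=snap('scene','s8'); P=pts('scene',d)
for z in np.arange(.09,.19,.01):
    m=(np.hypot(P[...,0]-.55,P[...,1]-.02)<.03)&(P[...,2]>z)&(P[...,2]<z+.01)&(b.min(-1)>40)
    q=P[m]
    if len(q)>3: print(round(z,3),len(q),np.round(q.mean(0),4),np.round((q.min(0)+q.max(0))/2,4),np.round(np.ptp(q,axis=0),3),q[:,2].min())
E
```

```text
tcp_pos: [0.5991, -0.2537, 0.191]
contact_force: [0.0, -0.8, 0.5]
tcp_pos: [0.5448, 0.0221, 0.1898]
contact_force: [1.1, 1.7, -0.5]
tcp_pos: [0.5458, 0.0205, 0.1897]
contact_force: [0.1, -0.5, -0.9]
0.09 20 [0.5576 0.0191 0.0952] [0.5589 0.0188 0.0956] [0.014 0.017 0.009] 0.0911850683730937
0.1 23 [0.552  0.0201 0.104 ] [0.5508 0.0208 0.1039] [0.017 0.014 0.008] 0.10018104630825542
0.11 23 [0.5479 0.022  0.1142] [0.5481 0.0217 0.1142] [0.01  0.014 0.007] 0.11064209254721491
0.14 24 [0.5551 0.0197 0.1452] [0.554  0.0206 0.1449] [0.012 0.024 0.009] 0.14057855758922433
0.15 26 [0.5557 0.0193 0.1546] [0.5531 0.0205 0.1548] [0.013 0.024 0.009] 0.15015157933147216
0.16 26 [0.5559 0.0204 0.1657] [0.5553 0.0202 0.1652] [0.01  0.023 0.01 ] 0.16035230088669594
0.17 26 [0.5552 0.0206 0.1755] [0.5541 0.0216 0.1754] [0.012 0.027 0.009] 0.17102656851736964
0.18 25 [0.5558 0.0189 0.1853] [0.5532 0.0201 0.1847] [0.013 0.023 0.009] 0.18025678931110634
```

```bash
python3 -m handwheel '[[0,0,-0.25,0,0.2],[0,0,-0.25,0,0.2],[0,0,-0.1,0,0.2],[0,0,-0.05,0,0.2],[0,0,0,0,0.2]]'|sed -n '2p;4p'
python3 -m handwheel '[[0,0,-0.05,0,0.2],[0,0,-0.05,0,0.2],[0,0,-0.05,0,0.2],[0,0,0,0,0.2],[0,0,0,0,0.2]]' 20|sed -n '2p;4p'
```

```text
tcp_pos: [0.5446, 0.0203, 0.1621]
contact_force: [-1.0, -0.0, -1.6]
tcp_pos: [0.5454, 0.0209, 0.1572]
contact_force: [-0.8, 1.7, -1.6]
```

```bash
python3 -m handwheel '[[-0.08,0.027,-0.02,0,0.2],[-0.08,0.026,-0.02,0,0.2],[-0.08,0.026,-0.02,0,0.2],[0,0,0,0,0.2]]'|sed -n '2p;4p'
python3 -m handwheel '[[-0.08,0.026,-0.03,0,0.2],[-0.08,0.026,-0.03,0,0.2],[-0.08,0.026,-0.04,0,0.2],[0,0,0,0,0.2]]'|sed -n '2p;4p'
python3 -m handwheel '[[-0.08,0.026,-0.04,0,0.2],[-0.08,0.026,-0.05,0,0.2],[-0.08,0.026,-0.05,0,0.2],[-0.08,0.026,-0.04,0,0.2],[0,0,0,0,0.2],[0,0,0,0,0.2]]'|sed -n '2p;4p'
```

```text
tcp_pos: [0.5366, 0.0237, 0.1555]
contact_force: [4.2, -1.8, 1.3]
tcp_pos: [0.5259, 0.0272, 0.1511]
contact_force: [3.3, -0.8, 4.9]
tcp_pos: [0.5134, 0.0312, 0.1436]
contact_force: [4.0, -0.4, 0.7]
```

```bash
python3 -m handwheel '[[0.048,-0.015,-0.087,0,0.2],[0.048,-0.015,-0.087,0,0.2],[0.048,-0.015,-0.087,0,0.2],[0.048,-0.015,-0.087,0,0.2],[0,0,0,0,0.2]]'|sed -n '2p;4p'
python3 -m handwheel '[[0.048,-0.015,-0.087,0,0.2],[0,0,0,0,0.2]]'|sed -n '2p;4p'
python3 -m handwheel '[[0.024,-0.008,-0.044,0,0.2],[0,0,0,0,0.2]]'|sed -n '2p;4p'
python3 -m handwheel '[[0.024,-0.008,-0.044,0,0.2],[0,0,0,0,0.2]]'|sed -n '2p;4p'
```

```text
tcp_pos: [0.5215, 0.0286, 0.1289]
contact_force: [5.2, -1.3, -0.9]
tcp_pos: [0.5233, 0.028, 0.1257]
contact_force: [4.3, 0.2, -0.1]
tcp_pos: [0.5241, 0.0277, 0.1243]
contact_force: [3.6, 0.2, 0.2]
tcp_pos: [0.525, 0.0274, 0.1227]
contact_force: [2.7, -1.5, 0.3]
```

```bash
python3 -m handwheel '[[0.024,-0.008,-0.044,0,0.2],[0,0,0,0,0.2]]'|sed -n '2p;4p'
python3 -m handwheel '[[0.024,-0.008,-0.044,0,0.2],[0,0,0,0,0.2]]'|sed -n '2p;4p'
```

```text
tcp_pos: [0.5252, 0.0274, 0.1219]
contact_force: [-5.5, 1.8, 14.9]
tcp_pos: [0.5253, 0.0274, 0.1207]
contact_force: [-10.1, 3.5, 24.3]
```

B stops about 30 mm short, with the axial reaction rising to ~26 N in the last 3 mm. I'll release it and check.

```bash
python3 -m handwheel '[[-0.01,0.003,0.03,0,0.5],[0,0,0,0,0.5],[0,0,0,0,0.5],[0,0,0,0,0.5]]'|sed -n '1,2p;4,5p'
python3 - <<'E'
from h import *
b,d=snap('scene','s9')
cv2.imwrite('pics/s9c.png',cv2.resize(b[130:230,210:310],None,fx=5,fy=5,interpolation=3))
E
```

```text
time: 21.55
tcp_pos: [0.5258, 0.0269, 0.12]
contact_force: [1.2, 0.2, -1.0]
width: 0.497
```

View pics/s9c.png

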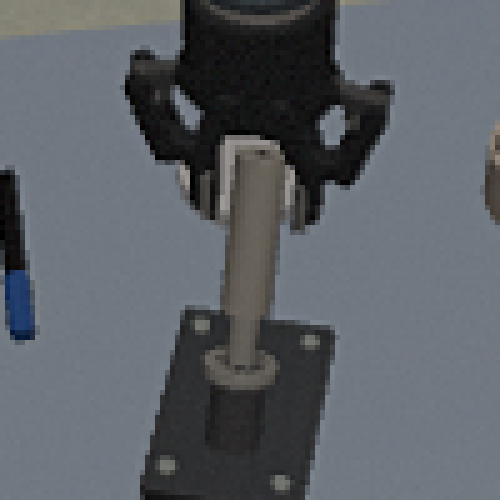

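Released, B stays put with the bare pin still showing between its mouth at crop (248,318) and the collar at (240,355). It is blocked and goes to the tray. I'll withdraw it and swing it upright the same way.

```bash
python3 -m handwheel '[[0,0,0,0,0.2],[0,0,0,0,0.2],[0,0,0,0,0.2],[0,0,0,0,0.2]]' 22|sed -n '2p;4,6p'
python3 -m handwheel '[[-0.075,0.024,0.14,0,0.2],[-0.075,0.024,0.14,0,0.2],[-0.075,0.024,0.14,0,0.2],[-0.075,0.024,0.14,0,0.2],[0,0,0,0,0.2]]'|sed -n '2p;4,5p'
python3 -m handwheel '[[0.1,-0.032,0.05,0,0.2],[0.1,-0.032,0.05,0,0.2],[0.1,-0.032,0.04,0,0.2],[0,0,0,0,0.2]]'|sed -n '2p;4,5p'
python3 -m handwheel '[[0.1,-0.033,0.04,0,0.2],[0.1,-0.033,0.04,0,0.2],[0.1,-0.033,0.03,0,0.2],[0,0,0,0,0.2]]'|sed -n '2p;4,5p'
python3 -m handwheel '[[0.1,-0.033,0.02,0,0.2],[0.1,-0.033,0.02,0,0.2],[0.1,-0.033,0.02,0,0.2],[0,0,0,0,0.2],[0,0,0,0,0.2]]'|sed -n '2p;4,5p'
python3 - <<'E'
from h import *
b,d=snap('scene','s10'); P=pts('scene',d)
for z in np.arange(.09,.16,.01):
    m=(np.hypot(P[...,0]-.55,P[...,1]-.02)<.03)&(P[...,2]>z)&(P[...,2]<z+.01)&(b.min(-1)>40)
    q=P[m]
    if len(q)>3: print(round(z,3),len(q),np.round(q.mean(0),4),np.round((q.min(0)+q.max(0))/2,4),np.round(np.ptp(q,axis=0),3))
E
```

```text
tcp_pos: [0.5263, 0.0269, 0.1203]
contact_force: [-1.1, -0.4, -0.3]
width: 0.328
gripper_force: 21.7
tcp_pos: [0.5146, 0.031, 0.1444]
contact_force: [0.1, -0.2, -0.5]
width: 0.329
tcp_pos: [0.5267, 0.0268, 0.1482]
contact_force: [-3.5, 2.8, -1.4]
width: 0.329
tcp_pos: [0.5391, 0.0228, 0.1528]
contact_force: [-3.7, 2.3, -3.7]
width: 0.326
tcp_pos: [0.5501, 0.0191, 0.1549]
contact_force: [-3.9, 4.1, -4.0]
width: 0.324
0.09 25 [0.5578 0.0196 0.0949] [0.5587 0.0199 0.0949] [0.011 0.014 0.01 ]
0.1 12 [0.5546 0.0196 0.1059] [0.5549 0.0207 0.1053] [0.009 0.024 0.009]
0.11 26 [0.555  0.0209 0.1147] [0.5532 0.0208 0.1147] [0.013 0.024 0.009]
0.12 24 [0.555  0.0191 0.1246] [0.5533 0.0206 0.1251] [0.014 0.023 0.009]
0.13 27 [0.5545 0.0213 0.1352] [0.5519 0.0224 0.1351] [0.014 0.028 0.009]
0.14 20 [0.556  0.0191 0.1459] [0.5549 0.0188 0.1451] [0.013 0.02  0.009]
0.15 30 [0.5541 0.0157 0.1556] [0.5504 0.0134 0.1551] [0.016 0.031 0.01 ]
0.16 34 [0.5573 0.0211 0.1656] [0.5577 0.0222 0.1651] [0.018 0.05  0.01 ]
```

```bash
python3 -m handwheel '[[0,0,0.4,0,0.2],[0,0,0.6,0,0.2],[0,0,0.5,0,0.2]]'|sed -n '2p;4,5p'
python3 -m handwheel '[[0.22,0.83,0,0,0.2],[0.22,0.83,0,0,0.2],[0.22,0.83,0,0,0.2],[0.22,0.83,0,0,0.2],[0.22,0.83,0,0,0.2],[0.22,0.85,0,0,0.2],[0,0,0,0,0.2]]'|sed -n '2p;4,5p'
python3 -m handwheel '[[0,0,-0.8,0,0.2],[0,0,-0.9,0,0.2],[0,0,-0.9,0,0.2],[0,0,-0.7,0,0.2],[0,0,-0.4,0,0.2],[0,0,0,0,0.2],[0,0,0,0,0.2]]'|sed -n '2p;4,5p'
python3 -m handwheel '[[0,0,-0.1,0,0.2],[0,0,0,0,0.2]]'|sed -n '2p;4,5p'
python3 - <<'E'
from h import *
b,d=snap('scene','s11'); P=pts('scene',d)
for z in np.arange(0,.1,.01):
    m=(np.hypot(P[...,0]-.6025,P[...,1]-.2195)<.03)&(P[...,2]>z-.003)&(P[...,2]<z+.007)&(b.min(-1)>40)
    q=P[m]
    if len(q)>3: print(round(z,3),len(q),np.round(q.mean(0),4),np.round((q.min(0)+q.max(0))/2,4),np.round(np.ptp(q,axis=0),3))
E
```

```text
tcp_pos: [0.5524, 0.0185, 0.2171]
contact_force: [0.8, 0.0, -0.6]
width: 0.328
tcp_pos: [0.6067, 0.2246, 0.2168]
contact_force: [-0.7, 0.9, -0.0]
width: 0.328
tcp_pos: [0.6043, 0.2187, 0.0674]
contact_force: [0.5, -0.6, 0.0]
width: 0.326
tcp_pos: [0.6049, 0.2193, 0.0649]
contact_force: [-0.5, 0.3, -1.3]
width: 0.33
0.0 189 [0.6081 0.2171 0.0036] [0.6015 0.2199 0.0029] [0.058 0.058 0.008]
0.01 17 [0.6039 0.2155 0.0098] [0.6026 0.2168 0.012 ] [0.039 0.047 0.01 ]
0.02 17 [0.6109 0.218  0.0227] [0.6092 0.2206 0.0219] [0.011 0.025 0.01 ]
0.03 24 [0.6096 0.2168 0.0321] [0.6053 0.2191 0.0323] [0.019 0.025 0.009]
0.04 19 [0.6104 0.219  0.0421] [0.6093 0.2204 0.0415] [0.013 0.025 0.008]
0.05 22 [0.61   0.2173 0.0513] [0.6059 0.2194 0.0518] [0.016 0.024 0.01 ]
0.06 26 [0.6095 0.2174 0.062 ] [0.6077 0.2205 0.0623] [0.014 0.025 0.009]
0.07 29 [0.6102 0.2174 0.0726] [0.6118 0.2145 0.072 ] [0.022 0.043 0.009]
0.08 31 [0.6116 0.2194 0.0819] [0.6112 0.221  0.0818] [0.02  0.044 0.01 ]
0.09 36 [0.6109 0.2189 0.0924] [0.6117 0.2202 0.0919] [0.019 0.046 0.01 ]
```

Upright over the tray centre (floor z≈.004). I'll lower in small steps.

```bash
python3 -m handwheel '[[0,0,-0.1,0,0.2],[0,0,-0.05,0,0.2],[0,0,0,0,0.2],[0,0,0,0,0.2]]'|sed -n '2p;4p'
python3 -m handwheel '[[0,0,-0.03,0,0.2],[0,0,0,0,0.2]]'|sed -n '2p;4p'
python3 -m handwheel '[[0,0,-0.03,0,0.2],[0,0,0,0,0.2]]'|sed -n '2p;4p'
```

```text
tcp_pos: [0.6033, 0.219, 0.0574]
contact_force: [1.0, -1.1, -1.3]
tcp_pos: [0.6033, 0.219, 0.056]
contact_force: [0.9, 0.3, -0.8]
tcp_pos: [0.6033, 0.219, 0.0547]
contact_force: [-0.5, -0.2, -0.4]
```

```bash
python3 -m handwheel '[[0,0,-0.03,0,0.2],[0,0,0,0,0.2]]'|sed -n '2p;4p'
python3 -m handwheel '[[0,0,-0.02,0,0.2],[0,0,0,0,0.2]]'|sed -n '2p;4p'
python3 -m handwheel '[[0,0,-0.02,0,0.2],[0,0,0,0,0.2]]'|sed -n '2p;4p'
```

```text
tcp_pos: [0.6038, 0.219, 0.0544]
contact_force: [-1.3, -0.8, 5.5]
tcp_pos: [0.6041, 0.219, 0.0544]
contact_force: [-2.0, -1.4, 10.6]
tcp_pos: [0.6044, 0.2191, 0.0542]
contact_force: [-2.9, -2.3, 15.0]
```

Contact with the floor. Release, retreat and check.

```bash
python3 -m handwheel '[[0,0,0.04,0,0.2],[0,0,0,0,0.35],[0,0,0,0,0.5],[0,0,0,0,0.55],[0,0,0,0,0.55]]'|sed -n '2p;4,5p'
python3 -m handwheel '[[0,0,0.3,0,0.55],[0,0,0.8,0,0.6],[0,0,0.9,0,0.6],[0,0,0.9,0,0.6],[0,0,0.8,0,0.6],[0,0,0,0,0.6]]'|sed -n '1,2p;4,5p'
python3 -m handwheel '[[-0.3,0,0.5,0,0.6],[-0.6,0,0,0,0.6],[-0.8,0,0,0,0.6],[-0.6,0,0,0,0.6],[0,0,0,0,0.6],[0,0,0,0,0.6],[0,0,0,0,0.6]]'|sed -n '1,2p;4,5p'
python3 - <<'E'
from h import *
b,d=snap('scene','s12'); 
cv2.imwrite('pics/s12c.png',cv2.resize(b[120:290,60:420],None,fx=2.2,fy=2.2,interpolation=3))
E
```

```text
tcp_pos: [0.6032, 0.219, 0.0533]
contact_force: [0.6, 0.3, 0.0]
width: 0.547
time: 27.2
tcp_pos: [0.6072, 0.2204, 0.2101]
contact_force: [2.0, 0.7, 1.3]
width: 0.598
time: 27.78
tcp_pos: [0.5123, 0.2193, 0.2225]
contact_force: [0.4, -0.0, 0.4]
width: 0.595
```

View pics/s12c.png

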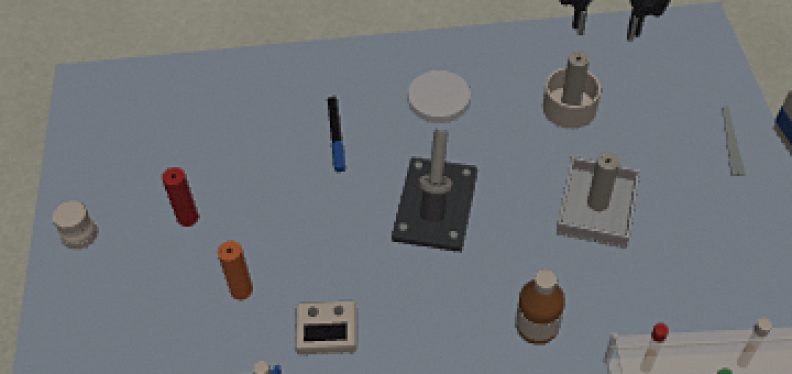

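The final picture shows one sleeve upright in the cup (575,80) and one upright in the tray (603,182). The bystanders and the red and orange decoys have not moved, and the gripper is clear.

```bash
python3 -c "from workcell import env; print(env.hand_in())"
```

```text
the job is handed in; nothing more can be done
None
```

I handed the job in at about 28 s: the sleeve nearer the robot went fully home and stands mouth down in the cup, the other stopped about 30 mm short and stands mouth down in the tray, and nothing else was moved.

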